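# Free the pipette rest of a stray marker and put the pipette away

### The job

Somebody left the felt marker in the empty place of the sloping pipette rest. Take it out first and lay it flat on the cover of the log book, lengthways like the pen that already lies there; then lay the loose pipette down in the place this freed, seated in its saddles with the tip end down the slope like the two pipettes beside it. Leave everything else where it is.

Things in the scene. Friction and masses are not known exactly. Their poses are not given: they have to be found in the camera images.
- deck: sloping deck of the fixed pipette rest: aluminium sheet inclined 30 degrees, low edge towards the robot, from x = -72 to +80 mm, 208 wide. Origin at mid-width on its upper face, 44 mm above the worktop; +x up the slope, +y across to the left, +z out of the deck. Three places side by side at y = +66, 0, -66; notched grey bars across them: see the points. Between the saddles the deck is bare
- place_left (a point): where the middle of a pipette's axis lies when home in the left place: deck x = 0, y = +66, z = +23.5 mm (axis along deck x, tip end towards -x). The place from which the marker is taken is the free one
- place_middle (a point): the same for the middle place, deck y = 0
- place_right (a point): the same for the right place, deck y = -66 mm
- saddles (a point): midway between the two saddles (deck x = 5, y = 0, z = 10 mm, level with the notch floors): bars 8 mm thick at deck x = +27.5 to +35.5 and -25.5 to -17.5 mm. Each has at each place a notch with a floor 14 mm wide, 10 mm above the deck, and sides rising outward at 45 degrees to 22 mm above the deck (mouth 38 mm wide)
- yoke (a point): middle of the yoke, at its slot floor (deck x = -36.5, y = 0, z = 7 mm): a bar 6 mm thick with a slot 22 mm wide at each place, slot floor 7 mm, top 28 mm above the deck; a pipette's nose cone passes through, its shoulder rests on the yoke. Further down, at deck x = -65 to -70 mm, a plain end lip 15 mm high
- marker: black and white felt marker, 126 long, barrel about 12 mm square in contact; origin on its underside at mid-length, y along it. It starts in the free place of the rest, lying down the slope on the saddles' floor (10 mm above the deck), its lower end at the end lip.
- marker_mid (a point): the middle of the marker, on its axis, 6 mm above its underside
- pipette: the pipette to put away, on the worktop at one side: one-channel piston pipette, 195 long, lying down; pale grey round handle 27 mm thick from y = -35 to +25 mm, tapering to 21 at y = +34, then a nose cone from 17 mm down to 5 at y = +97 (tip end); plunger button ends at y = -97. Origin on its underside at mid-length, z up as it lies, +y along it to the tip end.
- pipette_mid (a point): the middle of that pipette, on its long axis, 14.5 mm above its origin
- pipette_tip (a point): the tip end of that pipette, on its axis, 97.5 mm from the middle
- pipette_a: one of the two pipettes that are home in the rest already and stay there, of the same form and axes as pipette
- pipette_b: the other pipette that is home in the rest, of the same form
- logbook: closed log book with a hard dark blue cover, lying flat, loose, 200 mm along its x, from y = -75 to +69 mm, 14 mm thick; origin at the middle of its underside
- pen: slim ball pen, 134 long, 8 wide, 10 high, lying lengthways (along the log book's x) on the cover at log book y = +45 mm; origin on its underside at mid-length, y along it
- vial_small: small screw-cap vial standing in front of the rest, 21 mm diameter, 49 high; origin under its centre
- vial_large: larger screw-cap vial standing in front of the rest, 24 mm diameter, 56 high; origin under its centre
- petri_dish: covered petri dish, 65 mm diameter, 16 high, in front of the rest; origin under its centre
- beaker_small: small empty glass beaker, 50 mm wide, 60 high, left of the rest; origin under its centre
- flask: stoppered conical flask, 62 mm diameter, 119 high, behind the rest; origin under its centre
- tape_roll: roll of labelling tape lying flat, 68 mm diameter, 19 high, behind the rest; origin under its centre
- timer: square bench timer, 62 mm, 18 high, behind the rest; origin under its centre

How it is judged (in metres and radians):
On the way, in this order (a step that is already met when the one before it is completed fails the run):
1. the marker is clear of the rest (distance between marker_mid and deck above 0.15 m), for 0.2 s.
2. the pipette is down in the freed place, tip end down the slope ((y of pipette_mid in the frame of deck between 0.058 and 0.074 m or y of pipette_mid in the frame of deck between -0.008 and 0.008 m or y of pipette_mid in the frame of deck between -0.074 and -0.058 m) and x of pipette_mid in the frame of deck between -0.008 and 0.015 m and z of pipette_mid in the frame of deck between 0.018 and 0.029 m and angle between the y axis of pipette and the x axis of deck, either way round below 0.12 rad and x of pipette_tip in the frame of deck below -0.07 m), for 0.2 s.
At the end, for the whole second after the job is handed in: The pipette is home in the freed place (8 mm sideways, 15 up or 8 down the slope, 5.5 in height, axis within 7 degrees), tip end down the slope. The marker lies flat on the log book, within 50 mm of its middle lengthways and inside its edges, within 20 degrees of its long side. Both are at rest (all of step 2 and x of marker_mid in the frame of logbook between -0.05 and 0.05 m and y of marker_mid in the frame of logbook between -0.068 and 0.062 m and z of marker_mid in the frame of logbook between 0.015 and 0.025 m and angle between the y axis of marker and the x axis of logbook, either way round below 0.35 rad and linear speed of each of pipette, marker below 0.02 m/s); the robot touches nothing.
It fails at once if the log book is pushed by more than 30 mm or the pen on it by more than 40 mm (distance of logbook from where it was at the start of the episode above 0.03 m or distance of pen from where it was at the start of the episode above 0.04 m).
It fails at once if a bystander (a vial or the petri dish) is moved by more than 30 mm (distance of any of vial_small, vial_large, petri_dish from where it was at the start of the episode above 0.03 m).
It also fails if it takes over 72 s, if anything falls off the work surface, if the arm or the gripper's body presses on something with over 40 N, if the wrist force passes 120 N, or if a joint passes its speed limit or range.

### The arm

A 6-joint arm with a two-finger parallel gripper is mounted at the origin on a cart in front of the work surface, level with it; the furniture and walls round the work are solid. World frame = base frame: x ahead of the robot, y to its left, z up, the work surface at z = 0. Lengths are in mm, angles in rad, forces in N, time in s.
With the tool pointing down it reaches from about 275 to 750 mm from the base axis. Payload 10.2 kg.
Tool frame: the origin (TCP) lies midway between the tips of the shut fingers; the grasp point (between the pads) lies 19 mm behind it; z points along the fingers, y is the line along which they close (so a half turn about z gives the same grasp; the last joint's range is limited). The gripper opens to 85 mm and grips with 20 to 120 N. Pads are 22 mm wide; open, the fingers measure 114 mm over their backs; the gripper's body (76 mm by 85 mm) begins 54 mm behind the grasp point. The pads swing forward as they close: fully open they stand 13 mm farther back than shut.
Start: joints at [-1.437, 0.313, 1.498, -0, 1.331, -0.223], TCP at [183.358, -491.946, 231.294] pointing down, gripper open.
Joint ranges: [-2.94, 2.94], [-0.97, 2.17], [0.19, 2.56], [-1.23, 4.37], [0.02, 3.11], [-2.88, 2.88]. Speed limits (rad/s): [2.39, 2.39, 3.01, 3.14, 3.14, 3.14].

### API

Orientations are given as a unit quaternion [w, x, y, z].
In Python, from rig import ctrl gives the robot as it stands.
- The arm moves only by the tool arm_command, never from a script. Its argument "increments" is a list of rows, each an object with "dr": the turn, a rotation vector about the tool's x, y, z in units of pi/4 rad (1.0 is pi/4 rad), a list of three; "offset": the shift along the tool's x, y, z in units of 120 mm (1.0 is 120 mm), a list of three; "hand": the opening, from -1 (shut) to 1 (fully open). A call has 1 to 8 rows; each row shifts and turns the commanded pose from where the row before left it, along the tool's axes as they then stand; what a row does not reach is not made up. A row lasts 1/10 s, in which the tool goes at most 50 mm and 8.59 degrees, less where a joint would pass 70% of its speed; a pose out of reach is approached as far as the arm can. A call with a number of a shift or a turn outside -1 to 1 is refused whole. A call with a gripper value outside its range is refused whole. The fingers move at their own pace and stop on an object; "grip_force" is the grip in N (left out, the last holds). Time passes only in rows, so rows that do not move let the fingers close. It gives the time, the measured TCP pose, the force, the opening and the grip force at its end, in the units of the state.
- ctrl.sense(): the state, without advancing time (a new reading comes with each control period).
- ctrl.capture(name): name is "side" or "top" or "wrist"; returns the picture (480x640x3 uint8, red, green, blue); there is no depth.
- ctrl.camera_info(name): a dict with "K" (3x3 intrinsics, pixels), "dist" ([k1, k2, p1, p2, k3] as OpenCV has them; the pictures are not rectified), "R" (3x3) and "t" (3): a world point X has camera coordinates R X + t. Camera axes: x right, y down, z forward; pixel columns grow to the right and rows downward; lengths in mm; the calibration is good to about 2 mm. A picture is of the moment at which its call begins: read the wrist's pose just before it. camera_info takes no time and is no camera call; for the wrist camera it gives the pose at the moment of the call.
- ctrl.finish_job(): hands the job in; it is judged then, once.
The state is a dict: "time_s": time; "joints": joint angles; "dq": joint speeds; "tau": joint torques, N m; "eef_pos": TCP position; "ee_rot": TCP orientation; "force": force on the tool from outside, world axes, zero at the start; "wrist_torque": the same for the moment, N m; "grip_width": opening from 0.0 (shut) to 1.0 (fully open); "grip_force": force on a finger pad.
Only numpy, scipy, OpenCV 4.12 (cv2) and the standard library are available. Lean on these libraries where they do the work, as an engineer would, in place of code of your own. Each camera call takes 0.05 s, during which the arm holds its last target. There are 200 camera calls.

## Working session

There is one attempt and no reset: what is moved stays moved. The work goes in short steps, Python scripts to look and compute and a tool call to move; the robot and the scene stay as the last step left them, time stands still between calls to the robot, and variables do not carry over. Pictures are saved under pics/ and viewed, at most 10 in all, crops included, and the job is handed in when it is done.

Besides the shell and the picture viewer there is one more tool, called after ">>>" by a JSON object that holds its "fn" and its "kwargs", one argument or row to a line. arm_command: Moves the arm, as the interface text tells. Shifts and turns lie within -1 to 1; 1 stands for 120 mm of shift or pi/4 rad of turn. Its arguments: {"type":"object","properties":{"increments":{"type":"array"},"grip_force":{"type":"number"}},"required":["increments"]}

```bash
mkdir -p pics; cat > h.py <<'E'
import numpy as np, cv2, json
from rig import ctrl
def snap(n,f):
    im=ctrl.capture(n); cv2.imwrite('pics/'+f+'.png',cv2.cvtColor(im,cv2.COLOR_RGB2BGR)); return im
def ray(n,uv,ci=None):
    c=ci or ctrl.camera_info(n); K,d,R,t=[np.array(c[k],float) for k in('K','dist','R','t')]
    p=cv2.undistortPoints(np.array([[uv]],float),K,d)[0,0]
    return -R.T@t, R.T@np.array([p[0],p[1],1])
def onz(n,uv,z,ci=None):
    o,v=ray(n,uv,ci); return o+v*(z-o[2])/v[2]
def proj(n,X,ci=None):
    c=ci or ctrl.camera_info(n); K,d,R,t=[np.array(c[k],float) for k in('K','dist','R','t')]
    return cv2.projectPoints(np.array(X,float).reshape(-1,3),cv2.Rodrigues(R)[0],t,K,d)[0][:,0]
E
python3 - <<'E'
from h import *
for n in('top','side'):
    snap(n,n+'1'); c=ctrl.camera_info(n); print(n,(-np.array(c['R']).T@np.array(c['t'])).round(), np.array(c['K']).round()[0])
s=ctrl.sense();print(s['ee_rot'],s['eef_pos'],s['grip_width'],s['force'])
E
```

```text
top [ 519.   34. 1308.] [479.   0. 319.]
side [ 400. 1219.  664.] [505.   0. 322.]
[-5.78382816e-04  9.84125446e-01  1.77473297e-01  1.29122224e-05] [ 183.32208896 -491.70970655  230.79450243] 1.0048117117300503 [ 0.64440039 -0.50741703 -0.24542253]
```

View pics/top1.png

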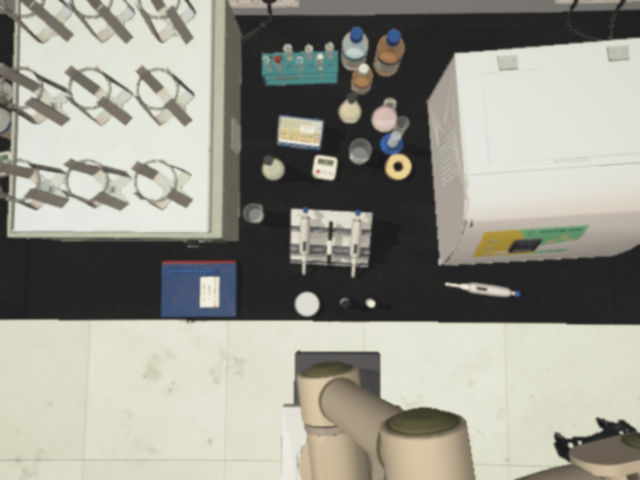

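View pics/side1.png

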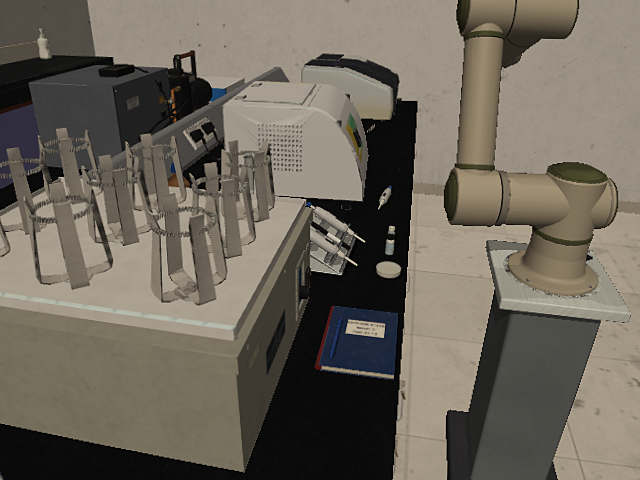

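The marker is in the middle place (330,240 in the top view), between pipettes at about 304 and 356. The log book is at (200,290) with the pen near its far edge, and the loose pipette is at (483,290), tip at left. Next I'll enlarge crops.

```bash
python3 - <<'E'
import cv2,numpy as np
im=cv2.imread('pics/top1.png')
a=cv2.resize(im[195:320,280:380],None,fx=4.6,fy=4.6,interpolation=cv2.INTER_CUBIC)
b=cv2.resize(im[270:310,440:525],None,fx=4,fy=4,interpolation=cv2.INTER_CUBIC)
c=cv2.resize(im[255:325,155:240],None,fx=4,fy=4,interpolation=cv2.INTER_CUBIC)
o=np.zeros((575,800,3),np.uint8);o[:,:460]=a;o[:160,460:800]=b;o[165:445,460:800]=c
cv2.imwrite('pics/c1.png',o)
E
```

```text
(no output)
```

View pics/c1.png

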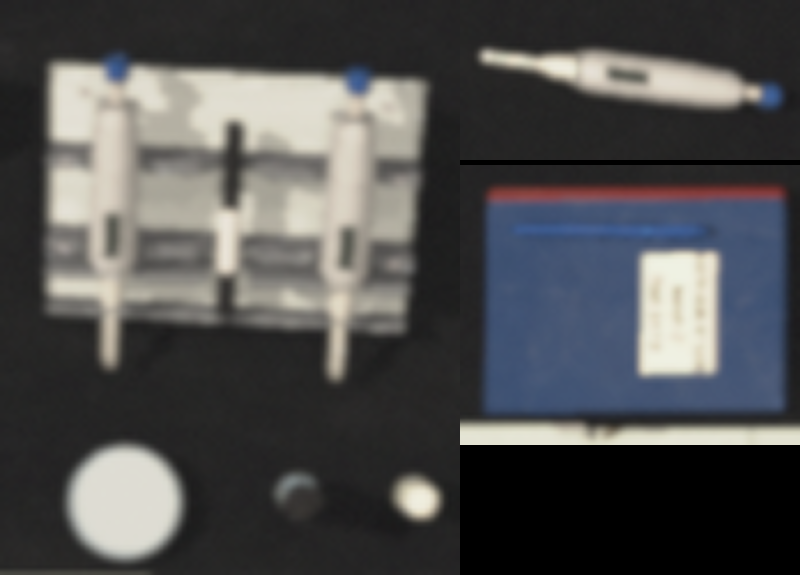

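Crop: deck corners are at (50,60), (428,80), (43,313), (406,332). Pipette buttons are at (117,68) and (358,80), with tips at (109,365) and (336,378). The marker runs from (234,123) to (226,310). The loose pipette's tip is at (481,55) and its button at (777,96). Book corners are (487,189), (785,189), (485,412), (786,412), and the pen runs from (515,229) to (713,231).

```bash
python3 - <<'E'
from h import *
from scipy.optimize import least_squares
A=lambda x,y:np.array([280+(x+.5)/4.6-.5,195+(y+.5)/4.6-.5])
B=lambda x,y:np.array([440+(x-460+.5)/4-.5,270+(y+.5)/4-.5])
C=lambda x,y:np.array([155+(x-460+.5)/4-.5,255+(y-165+.5)/4-.5])
ci=ctrl.camera_info('top')
def deckT(p):
    c,s=np.cos(p[2]),np.sin(p[2]); a=np.pi/6
    Rz=np.array([[c,-s,0],[s,c,0],[0,0,1]]);Ry=np.array([[np.cos(a),0,-np.sin(a)],[0,1,0],[np.sin(a),0,np.cos(a)]])
    return Rz@Ry,np.array([p[0],p[1],44])
obs=[((80,104,0),(50,60)),((80,-104,0),(428,80)),((-72,104,0),(43,313)),((-72,-104,0),(406,332)),
((95,66,23.5),(117,68)),((95,-66,23.5),(358,80)),((-97,66,23.5),(109,366)),((-97,-66,23.5),(336,379))]
P=np.array([o[0] for o in obs],float);U=np.array([A(*o[1]) for o in obs])
def f(p):
    R,t=deckT(p);return (proj('top',P@R.T+t,ci)-U).ravel()
r=least_squares(f,[550,30,0]);print('deck',r.x.round(3),'res',r.fun.round(1))
R,t=deckT(r.x)
# marker ends: in deck plane y,x at z=16 
n=R[:,2];q=t+16*n
for c in((234,123),(226,310)):
    o,v=ray('top',A(*c),ci);X=o+v*((q-o)@n)/(v@n);print('marker end deck',(R.T@(X-t)).round(1))
tip=onz('top',B(481,55),14.5,ci);but=onz('top',B(780,96),14.5,ci);print('pip',tip.round(1),but.round(1),((tip+but)/2).round(1),np.linalg.norm(tip-but).round(1),np.arctan2(*(tip-but)[[1,0]]))
for c in((487,189),(785,189),(485,412),(786,412)):print('book',onz('top',C(*c),14,ci).round(1))
for c in((515,229),(713,231)):print('pen',onz('top',C(*c),20,ci).round(1))
for c,z in(((125,502),16),((298,493),49),((416,497),56)):print('byst',onz('top',A(*c),z,ci).round(1))
E
```

```text
deck [ 5.93066e+02  3.35330e+01 -4.90000e-02] res [ 0.4  2.  -0.9  1.9  1.3 -1.4 -0.9 -1.4  0.  -0.7  0.2 -0.6  0.1  0.2
 -0.2  0.1]
marker end deck [60.3  0.6 16. ]
marker end deck [-59.   -0.4  16. ]
pip [ 479.  -273.9   14.5] [ 453.7 -469.    14.5] [ 466.4 -371.5   14.5] 196.7 1.4417437207338848
book [535.8 489.4  14. ]
book [536.7 287.5  14. ]
book [386.2 486.5  14. ]
book [387.2 284.2  14. ]
pen [508.9 467.7  20. ]
pen [508.2 334.4  20. ]
byst [422.2  94.5  16. ]
byst [430.4  -5.2  49. ]
byst [429.2 -71.4  56. ]
```

```bash
cat >> h.py <<'E'
from scipy.spatial.transform import Rotation as Ro
def deckT(p=(593.07,33.53,-.049)):
    return (Ro.from_euler('z',p[2])*Ro.from_euler('y',-np.pi/6)).as_matrix(),np.array([p[0],p[1],44.])
DR,DT=deckT()
dk=lambda *p: DT+DR@np.array(p,float)
RM=np.c_[DR[:,0],-DR[:,1],-DR[:,2]]          # marker grasp in rest
RP=np.c_[-DR[:,0],DR[:,1],-DR[:,2]]          # pipette in rest
def down(yaw): x=np.array([np.cos(yaw),np.sin(yaw),0]);z=np.array([0,0,-1.]);return np.c_[x,np.cross(z,x),z]
def plan(Rt,*pts):
    s=ctrl.sense();q=s['ee_rot'];Rc=Ro.from_quat([q[1],q[2],q[3],q[0]]).as_matrix()
    w=Ro.from_matrix(Rc.T@Rt).as_rotvec()/(np.pi/4);n=max(1,int(np.ceil(np.linalg.norm(w)/.18)))
    print('t',round(s['time_s'],2),'pos',np.round(s['eef_pos'],1),'j',np.round(s['joints'],2),'w',round(s['grip_width'],3),'F',np.round(s['force'],1))
    print(' rot',w.round(3),'rows',n,(w/n).round(4))
    p=np.array(s['eef_pos'],float)
    for t in pts:
        d=Rt.T@(np.array(t,float)-p)/120;n=max(1,int(np.ceil(np.linalg.norm(d)/.38)));print(' mv',d.round(3),'rows',n,(d/n).round(4),'->',np.round(t));p=np.array(t,float)
E
python3 - <<'E'
from h import *
plan(RM,(400,0,260),dk(5,0,150),dk(5,0,60),dk(5,0,12))
E
```

```text
t 0.1 pos [ 183.3 -491.7  230.8] j [-1.44  0.31  1.5  -0.    1.33 -0.22] w 1.005 F [ 0.6 -0.5 -0.2]
 rot [-0.137  0.657  0.504] rows 5 [-0.0273  0.1315  0.1009]
 mv [ 1.51  -4.181  0.591] rows 12 [ 0.1258 -0.3484  0.0492] -> [400   0 260]
 mv [ 0.522 -0.358  1.105] rows 4 [ 0.1304 -0.0895  0.2764] -> [522.  37. 176.]
 mv [-0.    0.    0.75] rows 2 [-0.     0.     0.375] -> [567.  35.  98.]
 mv [0.  0.  0.4] rows 2 [0.  0.  0.2] -> [591.  34.  57.]
```

>>> {"fn": "arm_command", "kwargs": {
  "increments": [
    {"dr":[-0.0273,0.1315,0.1009],"offset":[0,0,0],"hand":0},
    {"dr":[-0.0273,0.1315,0.1009],"offset":[0,0,0],"hand":0},
    {"dr":[-0.0273,0.1315,0.1009],"offset":[0,0,0],"hand":0},
    {"dr":[-0.0273,0.1315,0.1009],"offset":[0,0,0],"hand":0},
    {"dr":[-0.0273,0.1315,0.1009],"offset":[0,0,0],"hand":0},
    {"dr":[0,0,0],"offset":[0.126,-0.348,0.049],"hand":0},
    {"dr":[0,0,0],"offset":[0.126,-0.348,0.049],"hand":0},
    {"dr":[0,0,0],"offset":[0.126,-0.348,0.049],"hand":0}
  ]
}}

```text
time_s: 0.9
eef_pos: [237.7, -367.6, 238.1]
ee_rot: [0.006, 0.966, -0.024, 0.259]
force: [1.1, 0.1, 0.7]
grip_width: 0.504
grip_force: 0.0
```

```bash
python3 - <<'E'
from h import *
plan(RM,(400,0,260))
E
```

```text
t 0.9 pos [ 237.7 -367.6  238.1] j [-1.59  0.01  1.94  0.56  1.23 -0.17] w 0.504 F [1.1 0.1 0.7]
 rot [ 0.    -0.    -0.001] rows 1 [ 0.0005 -0.0004 -0.0014]
 mv [ 1.131 -3.126  0.442] rows 9 [ 0.1256 -0.3473  0.0491] -> [400   0 260]
```

>>> {"fn": "arm_command", "kwargs": {
  "increments": [
    {"dr":[0,0,0],"offset":[0.126,-0.348,0.049],"hand":0},
    {"dr":[0,0,0],"offset":[0.126,-0.348,0.049],"hand":0},
    {"dr":[0,0,0],"offset":[0.126,-0.348,0.049],"hand":0},
    {"dr":[0,0,0],"offset":[0.126,-0.348,0.049],"hand":0},
    {"dr":[0,0,0],"offset":[0.126,-0.348,0.049],"hand":0},
    {"dr":[0,0,0],"offset":[0.126,-0.348,0.049],"hand":0},
    {"dr":[0,0,0],"offset":[0.126,-0.348,0.049],"hand":0},
    {"dr":[0,0,0],"offset":[0.126,-0.348,0.049],"hand":0}
  ]
}}

```text
time_s: 1.7
eef_pos: [378.8, -48.7, 257.7]
ee_rot: [0.007, 0.966, -0.024, 0.259]
force: [0.3, -2.2, -0.1]
grip_width: 0.5
grip_force: 0.0
```

>>> {"fn": "arm_command", "kwargs": {
  "increments": [
    {"dr":[0,0,0],"offset":[0.126,-0.348,0.049],"hand":0},
    {"dr":[0,0,0],"offset":[0.13,-0.09,0.276],"hand":0},
    {"dr":[0,0,0],"offset":[0.13,-0.09,0.276],"hand":0},
    {"dr":[0,0,0],"offset":[0.13,-0.09,0.276],"hand":0},
    {"dr":[0,0,0],"offset":[0.13,-0.09,0.276],"hand":0},
    {"dr":[0,0,0],"offset":[0,0,0],"hand":0}
  ]
}}

```text
time_s: 2.3
eef_pos: [517.4, 23.6, 171.5]
ee_rot: [0.006, 0.967, -0.023, 0.254]
force: [0.1, -0.9, 0.1]
grip_width: 0.502
grip_force: 0.0
```

```bash
python3 - <<'E'
from h import *
plan(RM,dk(5,0,150),dk(5,0,60),dk(5,0,12))
im=snap('wrist','w1')
for p in [(27.5,0,22),(-17.5,0,22),(61,0,16),(-65,0,16),(5,0,16)]: print(p,proj('wrist',dk(*p)).round())
E
```

```text
t 2.3 pos [517.4  23.6 171.5] j [-0.22  0.13  1.99  0.18  0.52  1.26] w 0.502 F [ 0.1 -0.9  0.1]
 rot [-0.001  0.012  0.001] rows 1 [-0.0007  0.0119  0.0008]
 mv [ 0.052 -0.113 -0.017] rows 1 [ 0.0525 -0.1133 -0.0172] -> [522.  37. 176.]
 mv [-0.    0.    0.75] rows 2 [-0.     0.     0.375] -> [567.  35.  98.]
 mv [0.  0.  0.4] rows 2 [0.  0.  0.2] -> [591.  34.  57.]
(27.5, 0, 22) [[307. 196.]]
(-17.5, 0, 22) [[308. 248.]]
(61, 0, 16) [[307. 154.]]
(-65, 0, 16) [[309. 295.]]
(5, 0, 16) [[308. 221.]]
```

View pics/w1.png

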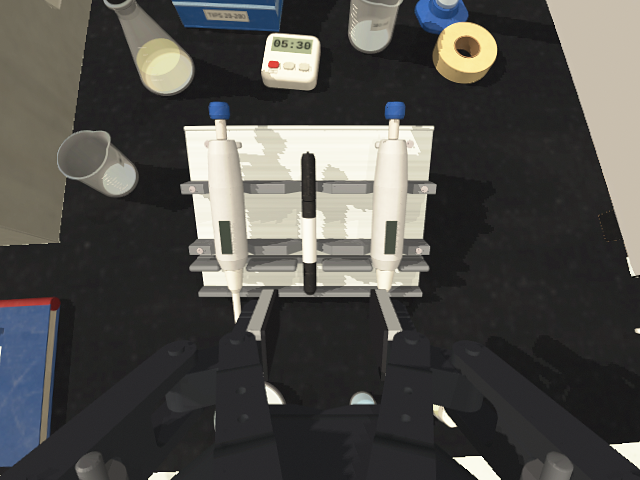

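Wrist view: the marker runs from (308,153) to (309,294), which matches the projection. The saddle bars, at rows 181–194 and 239–253, sit a few pixels higher than predicted, so I'll check that by refitting the deck.

```bash
python3 - <<'E'
from h import *
for p in [(80,104,0),(80,-104,0),(-65,104,15),(-65,-104,15),(97,66,23.5),(97,-66,23.5),(-97.5,66,23.5),(35.5,104,22),(27.5,104,22),(-17.5,104,22),(-25.5,104,22),(-33.5,104,28),(-39.5,104,28)]: print(p,proj('wrist',dk(*p)).round())
im=cv2.imread('pics/w1.png');cv2.imwrite('pics/w1c.png',cv2.resize(im[110:330,170:440],None,fx=2.7,fy=2.7,interpolation=cv2.INTER_CUBIC))
E
```

```text
(80, 104, 0) [[184. 130.]]
(80, -104, 0) [[431. 130.]]
(-65, 104, 15) [[197. 294.]]
(-65, -104, 15) [[421. 294.]]
(97, 66, 23.5) [[218. 106.]]
(97, -66, 23.5) [[393. 106.]]
(-97.5, 66, 23.5) [[238. 329.]]
(35.5, 104, 22) [[180. 187.]]
(27.5, 104, 22) [[181. 197.]]
(-17.5, 104, 22) [[188. 248.]]
(-25.5, 104, 22) [[189. 257.]]
(-33.5, 104, 28) [[187. 268.]]
(-39.5, 104, 28) [[188. 274.]]
```

View pics/w1c.png

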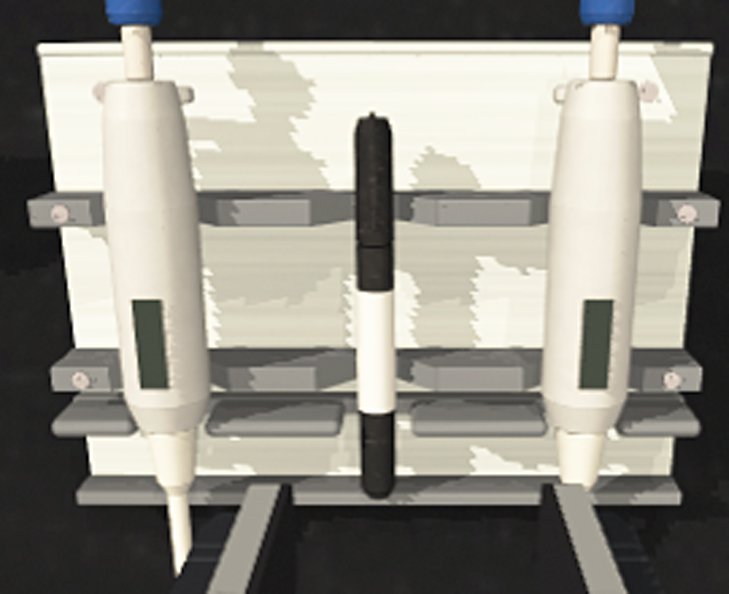

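Enlarged crop: the bar top faces span rows 183–194 and 244–254, the yoke 260–270 and the lip 287–296. All sit about 3.5 px above the prediction, so I'll refit the deck from this view.

```bash
python3 - <<'E'
from h import *
from scipy.optimize import least_squares
ci=ctrl.camera_info('wrist')
C=lambda x,y:(170+(x+.5)/2.7-.5,110+(y+.5)/2.7-.5)
o=[((35.5,104,22),(28,197)),((35.5,-104,22),(720,197)),((27.5,104,22),(30,227)),((27.5,-104,22),(718,227)),((-17.5,104,22),(53,363)),((-17.5,-104,22),(702,363)),((-25.5,104,22),(55,390)),((-25.5,-104,22),(700,390)),((80,104,0),(38,50)),((80,-104,0),(713,50)),((-70,104,15),(78,503)),((-70,-104,15),(681,503))]
P=np.array([a[0] for a in o],float);U=np.array([C(*a[1]) for a in o])
def f(p):
    R,t=deckT(p[:3]);t=t+[0,0,p[3]];return np.r_[(proj('wrist',P@R.T+t,ci)-U).ravel(),p[3]/2]
r=least_squares(f,[593,33.5,-.049,0]);print(r.x.round(3),r.fun.round(1))
E
```

```text
[ 5.95332e+02  3.23320e+01 -4.90000e-02  1.44000e+00] [ 0.5  1.  -0.3  0.9  1.  -0.3 -0.5 -0.5 -0.7  1.1  0.1  1.1 -0.3 -0.2
 -0.1 -0.2  0.9 -1.5 -0.9 -1.7  0.1  0.1 -0.   0.2  0.7]
```

```bash
sed -i 's/593.07,33.53/595.0,32.6/' h.py; python3 - <<'E'
from h import *
plan(RM,dk(5,0,60),dk(5,0,13))
E
```

```text
t 2.35 pos [516.6  23.2 173.2] j [-0.23  0.13  1.99  0.18  0.52  1.26] w 0.497 F [-0.5  0.   0.6]
 rot [-0.     0.009  0.001] rows 1 [-0.0001  0.0095  0.001 ]
 mv [ 0.066 -0.11   0.757] rows 3 [ 0.0219 -0.0367  0.2523] -> [569.  34.  98.]
 mv [0.    0.    0.392] rows 2 [0.     0.     0.1958] -> [593.  33.  58.]
```

>>> {"fn": "arm_command", "kwargs": {
  "increments": [
    {"dr":[0,0.009,0.001],"offset":[0.066,-0.11,0],"hand":0},
    {"dr":[0,0,0],"offset":[0,0,0.25],"hand":0},
    {"dr":[0,0,0],"offset":[0,0,0.25],"hand":0},
    {"dr":[0,0,0],"offset":[0,0,0.257],"hand":0},
    {"dr":[0,0,0],"offset":[0,0,0],"hand":0}
  ]
}}

```text
time_s: 2.85
eef_pos: [569.1, 32.5, 98.8]
ee_rot: [0.007, 0.966, -0.025, 0.259]
force: [-1.4, 0.5, -0.1]
grip_width: 0.5
grip_force: 0.0
```

```bash
python3 - <<'E'
from h import *
plan(RM,dk(5,0,60),dk(5,0,13))
E
```

```text
t 2.85 pos [569.1  32.5  98.8] j [-0.18  0.36  1.93  0.19  0.33  1.28] w 0.5 F [-1.4  0.5 -0.1]
 rot [ 0.002 -0.    -0.002] rows 1 [ 0.0016 -0.0003 -0.0023]
 mv [ 0.    -0.011  0.004] rows 1 [ 0.     -0.0111  0.0036] -> [569.  34.  98.]
 mv [0.    0.    0.392] rows 2 [0.     0.     0.1958] -> [593.  33.  58.]
```

>>> {"fn": "arm_command", "kwargs": {
  "increments": [
    {"dr":[0,0,0],"offset":[0,-0.01,0.13],"hand":0},
    {"dr":[0,0,0],"offset":[0,0,0.13],"hand":0},
    {"dr":[0,0,0],"offset":[0,0,0.13],"hand":0},
    {"dr":[0,0,0],"offset":[0,0,0],"hand":0}
  ]
}}

```text
time_s: 3.25
eef_pos: [593.2, 32.6, 61.2]
ee_rot: [0.007, 0.965, -0.024, 0.261]
force: [-0.1, -0.1, 0.0]
grip_width: 0.498
grip_force: 0.0
```

>>> {"fn": "arm_command", "kwargs": {
  "increments": [
    {"dr":[0,0,0],"offset":[0,0,0],"hand":-1},
    {"dr":[0,0,0],"offset":[0,0,0],"hand":-1},
    {"dr":[0,0,0],"offset":[0,0,0],"hand":-1},
    {"dr":[0,0,0],"offset":[0,0,0],"hand":-1},
    {"dr":[0,0,0],"offset":[0,0,0],"hand":-1},
    {"dr":[0,0,0],"offset":[0,0,0],"hand":-1}
  ],
  "grip_force": 40
}}

```text
time_s: 3.85
eef_pos: [593.5, 32.9, 62.1]
ee_rot: [0.007, 0.965, -0.024, 0.262]
force: [-7.0, -0.8, 9.2]
grip_width: 0.122
grip_force: 40.2
```

```bash
python3 - <<'E'
from h import *
plan(RM,dk(5,0,13),dk(5,0,130),(450,60,260))
s=ctrl.sense();print((DR.T@(np.array(s['eef_pos'])-DT)).round(1),s['grip_force'])
E
```

```text
t 3.85 pos [593.5  32.9  62.1] j [-0.17  0.47  1.89  0.23  0.26  1.25] w 0.122 F [-7.  -0.8  9.2]
 rot [ 0.002 -0.008 -0.001] rows 1 [ 0.0019 -0.0077 -0.001 ]
 mv [-0.023  0.002  0.029] rows 1 [-0.0227  0.0015  0.0285] -> [593.  33.  58.]
 mv [ 0.    -0.    -0.975] rows 3 [ 0.    -0.    -0.325] -> [534.  36. 159.]
 mv [-0.197 -0.169 -1.085] rows 3 [-0.0655 -0.0563 -0.3615] -> [450  60 260]
[ 7.7  0.2 16.4] 40.150476694107056
```

>>> {"fn": "arm_command", "kwargs": {
  "increments": [
    {"dr":[0,0,0],"offset":[0,0,-0.1],"hand":-1},
    {"dr":[0,0,0],"offset":[0,0,-0.2],"hand":-1},
    {"dr":[0,0,0],"offset":[0,0,-0.3],"hand":-1},
    {"dr":[0,0,0],"offset":[0,0,-0.3],"hand":-1},
    {"dr":[0,0,0],"offset":[0,0,0],"hand":-1}
  ]
}}

```text
time_s: 4.35
eef_pos: [538.8, 35.9, 158.5]
ee_rot: [0.007, 0.964, -0.024, 0.264]
force: [0.4, 0.3, -0.9]
grip_width: 0.122
grip_force: 39.2
```

```bash
python3 - <<'E'
from h import *
plan(RM,(450,60,260)); im=snap('wrist','w2')
s=ctrl.sense();print(s['grip_force'])
E
```

```text
t 4.35 pos [538.8  35.9 158.5] j [-0.18  0.2   1.96  0.15  0.45  1.32] w 0.122 F [ 0.4  0.3 -0.9]
 rot [ 0.003 -0.014 -0.   ] rows 1 [ 0.0027 -0.0139 -0.0003]
 mv [-0.226 -0.164 -1.107] rows 4 [-0.0565 -0.0411 -0.2767] -> [450  60 260]
39.16916370391846
```

View pics/w2.png

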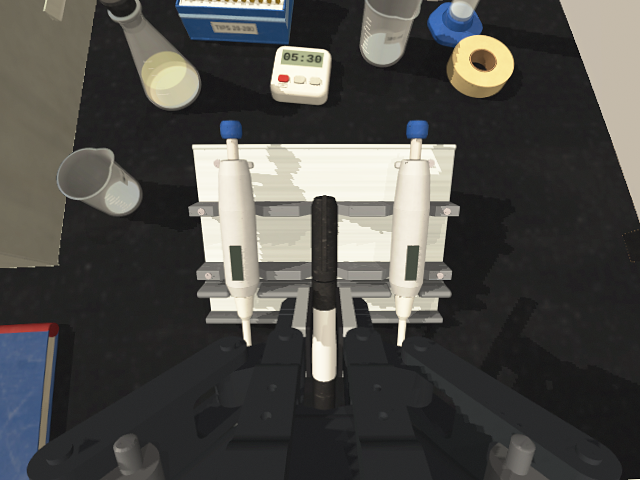

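Marker held, aligned with the tool (from (324,198) to (322,405)); the neighbours are undisturbed. I'll carry it to the book.

>>> {"fn": "arm_command", "kwargs": {
  "increments": [
    {"dr":[0,0,0],"offset":[-0.056,-0.041,-0.277],"hand":-1},
    {"dr":[0,0,0],"offset":[-0.056,-0.041,-0.277],"hand":-1},
    {"dr":[0,0,0],"offset":[-0.056,-0.041,-0.277],"hand":-1},
    {"dr":[0,0,0],"offset":[-0.056,-0.041,-0.277],"hand":-1},
    {"dr":[0,0,0],"offset":[0,0,0],"hand":-1}
  ]
}}

```text
time_s: 4.9
eef_pos: [449.3, 60.6, 257.8]
ee_rot: [0.007, 0.964, -0.024, 0.263]
force: [0.4, 0.2, -1.2]
grip_width: 0.124
grip_force: 39.2
```

```bash
python3 - <<'E'
from h import *
plan(down(np.pi/2-.005),(437,387,200),(437,387,60))
E
```

```text
t 4.9 pos [449.3  60.6 257.8] j [-0.16 -0.14  2.02  0.08  0.73  1.42] w 0.124 F [ 0.4  0.2 -1.2]
 rot [ 0.548 -0.521 -2.003] rows 12 [ 0.0456 -0.0434 -0.1669]
 mv [ 2.72  -0.116  0.482] rows 8 [ 0.34   -0.0146  0.0602] -> [437 387 200]
 mv [0.    0.    1.167] rows 4 [0.     0.     0.2917] -> [437 387  60]
```

>>> {"fn": "arm_command", "kwargs": {
  "increments": [
    {"dr":[0.0456,-0.0434,-0.1669],"offset":[0,0,0],"hand":-1},
    {"dr":[0.0456,-0.0434,-0.1669],"offset":[0,0,0],"hand":-1},
    {"dr":[0.0456,-0.0434,-0.1669],"offset":[0,0,0],"hand":-1},
    {"dr":[0.0456,-0.0434,-0.1669],"offset":[0,0,0],"hand":-1},
    {"dr":[0.0456,-0.0434,-0.1669],"offset":[0,0,0],"hand":-1},
    {"dr":[0.0456,-0.0434,-0.1669],"offset":[0,0,0],"hand":-1},
    {"dr":[0.0456,-0.0434,-0.1669],"offset":[0,0,0],"hand":-1},
    {"dr":[0.0456,-0.0434,-0.1669],"offset":[0,0,0],"hand":-1}
  ]
}}

```text
time_s: 5.7
eef_pos: [450.1, 59.7, 253.8]
ee_rot: [0.0, 0.863, 0.496, 0.094]
force: [0.2, 0.5, -0.2]
grip_width: 0.124
grip_force: 39.2
```

>>> {"fn": "arm_command", "kwargs": {
  "increments": [
    {"dr":[0.0456,-0.0434,-0.1669],"offset":[0,0,0],"hand":-1},
    {"dr":[0.0456,-0.0434,-0.1669],"offset":[0,0,0],"hand":-1},
    {"dr":[0.0456,-0.0434,-0.1669],"offset":[0,0,0],"hand":-1},
    {"dr":[0.0456,-0.0434,-0.1669],"offset":[0,0,0],"hand":-1},
    {"dr":[0,0,0],"offset":[0,0,0],"hand":-1}
  ]
}}

```text
time_s: 6.2
eef_pos: [450.5, 60.3, 253.7]
ee_rot: [-0.003, 0.709, 0.706, -0.002]
force: [0.1, 0.8, -0.4]
grip_width: 0.123
grip_force: 39.2
```

```bash
python3 - <<'E'
from h import *
plan(down(np.pi/2-.005),(437,387,200),(437,387,60))
E
```

```text
t 6.2 pos [450.5  60.3 253.7] j [-0.13  0.14  1.65 -0.    1.35 -0.12] w 0.123 F [ 0.1  0.8 -0.4]
 rot [-0.009 -0.001  0.001] rows 1 [-0.0089 -0.0011  0.0009]
 mv [ 2.722 -0.126  0.447] rows 8 [ 0.3403 -0.0157  0.0559] -> [437 387 200]
 mv [0.    0.    1.167] rows 4 [0.     0.     0.2917] -> [437 387  60]
```

>>> {"fn": "arm_command", "kwargs": {
  "increments": [
    {"dr":[-0.009,-0.001,0],"offset":[0.34,-0.016,0.056],"hand":-1},
    {"dr":[0,0,0],"offset":[0.34,-0.016,0.056],"hand":-1},
    {"dr":[0,0,0],"offset":[0.34,-0.016,0.056],"hand":-1},
    {"dr":[0,0,0],"offset":[0.34,-0.016,0.056],"hand":-1},
    {"dr":[0,0,0],"offset":[0.34,-0.016,0.056],"hand":-1},
    {"dr":[0,0,0],"offset":[0.34,-0.016,0.056],"hand":-1},
    {"dr":[0,0,0],"offset":[0.34,-0.016,0.056],"hand":-1},
    {"dr":[0,0,0],"offset":[0.34,-0.016,0.056],"hand":-1}
  ]
}}

```text
time_s: 7.0
eef_pos: [436.5, 388.0, 200.1]
ee_rot: [0.0, 0.711, 0.704, 0.001]
force: [-0.3, 0.9, 0.8]
grip_width: 0.121
grip_force: 39.2
```

>>> {"fn": "arm_command", "kwargs": {
  "increments": [
    {"dr":[0,0,0],"offset":[0,0,0.29],"hand":-1},
    {"dr":[0,0,0],"offset":[0,0,0.29],"hand":-1},
    {"dr":[0,0,0],"offset":[0,0,0.29],"hand":-1},
    {"dr":[0,0,0],"offset":[0,0,0.29],"hand":-1},
    {"dr":[0,0,0],"offset":[0,0,0],"hand":-1}
  ]
}}

```text
time_s: 7.5
eef_pos: [434.9, 384.8, 57.3]
ee_rot: [-0.001, 0.711, 0.704, -0.003]
force: [-0.4, -0.0, 0.3]
grip_width: 0.123
grip_force: 39.2
```

```bash
python3 - <<'E'
from h import *
plan(down(np.pi/2-.005),(437,387,30),(437,387,20)); snap('wrist','w3')
E
```

```text
t 7.5 pos [434.9 384.8  57.3] j [ 0.52  0.62  1.51 -0.    1.01  0.53] w 0.123 F [-0.4 -0.   0.3]
 rot [-0.007  0.005 -0.006] rows 1 [-0.0067  0.0049 -0.0061]
 mv [0.018 0.017 0.228] rows 1 [0.0182 0.0175 0.2277] -> [437 387  30]
 mv [0.    0.    0.083] rows 1 [0.     0.     0.0833] -> [437 387  20]
```

View pics/w3.png

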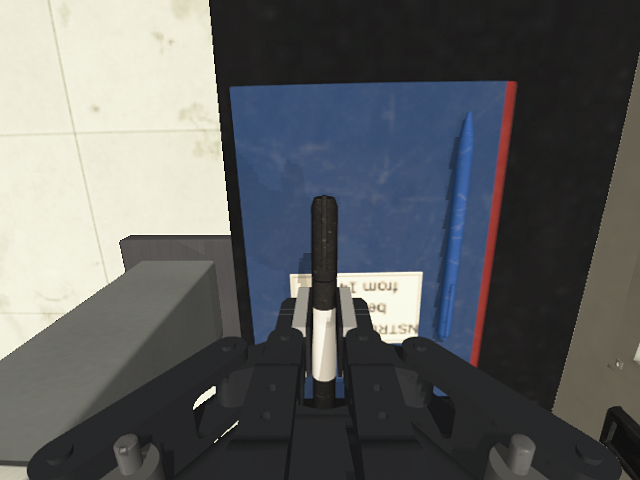

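The marker is above the cover, parallel to the pen and about 60 mm nearer the robot. Lowering until contact.

>>> {"fn": "arm_command", "kwargs": {
  "increments": [
    {"dr":[-0.007,0.005,-0.006],"offset":[0.018,0.017,0.12],"hand":-1},
    {"dr":[0,0,0],"offset":[0,0,0.12],"hand":-1},
    {"dr":[0,0,0],"offset":[0,0,0.025],"hand":-1},
    {"dr":[0,0,0],"offset":[0,0,0],"hand":-1}
  ]
}}

```text
time_s: 7.95
eef_pos: [439.5, 388.7, 30.6]
ee_rot: [0.001, 0.708, 0.706, 0.004]
force: [-0.2, -0.4, -0.4]
grip_width: 0.123
grip_force: 39.2
```

>>> {"fn": "arm_command", "kwargs": {
  "increments": [
    {"dr":[0,0,0],"offset":[0,0,0.012],"hand":-1},
    {"dr":[0,0,0],"offset":[0,0,0.012],"hand":-1}
  ]
}}

```text
time_s: 8.15
eef_pos: [439.8, 389.0, 28.1]
ee_rot: [0.002, 0.708, 0.707, 0.005]
force: [0.9, 0.6, -0.5]
grip_width: 0.122
grip_force: 39.2
```

>>> {"fn": "arm_command", "kwargs": {
  "increments": [
    {"dr":[0,0,0],"offset":[0,0,0.012],"hand":-1},
    {"dr":[0,0,0],"offset":[0,0,0.012],"hand":-1},
    {"dr":[0,0,0],"offset":[0,0,0],"hand":-1}
  ]
}}

```text
time_s: 8.45
eef_pos: [439.4, 388.7, 24.4]
ee_rot: [0.001, 0.708, 0.707, 0.004]
force: [0.1, -0.6, 0.9]
grip_width: 0.128
grip_force: 39.2
```

>>> {"fn": "arm_command", "kwargs": {
  "increments": [
    {"dr":[0,0,0],"offset":[0,0,0.012],"hand":-1},
    {"dr":[0,0,0],"offset":[0,0,0.012],"hand":-1},
    {"dr":[0,0,0],"offset":[0,0,0],"hand":-1}
  ]
}}

```text
time_s: 8.75
eef_pos: [439.4, 388.7, 21.4]
ee_rot: [0.001, 0.708, 0.707, 0.004]
force: [-0.2, 0.2, -0.6]
grip_width: 0.122
grip_force: 39.2
```

>>> {"fn": "arm_command", "kwargs": {
  "increments": [
    {"dr":[0,0,0],"offset":[0,0,0.01],"hand":-1},
    {"dr":[0,0,0],"offset":[0,0,0.01],"hand":-1},
    {"dr":[0,0,0],"offset":[0,0,0],"hand":-1}
  ]
}}

```text
time_s: 9.05
eef_pos: [439.7, 388.8, 20.4]
ee_rot: [0.002, 0.708, 0.707, 0.004]
force: [-2.7, -2.9, 11.7]
grip_width: 0.122
grip_force: 40.5
```

>>> {"fn": "arm_command", "kwargs": {
  "increments": [
    {"dr":[0,0,0],"offset":[0,0,0.01],"hand":-1},
    {"dr":[0,0,0],"offset":[0,0,0],"hand":-1}
  ]
}}

```text
time_s: 9.25
eef_pos: [439.7, 388.9, 20.3]
ee_rot: [0.002, 0.707, 0.707, 0.005]
force: [-7.8, -5.4, 21.6]
grip_width: 0.123
grip_force: 41.7
```

>>> {"fn": "arm_command", "kwargs": {
  "increments": [
    {"dr":[0,0,0],"offset":[0,0,-0.015],"hand":-1},
    {"dr":[0,0,0],"offset":[0,0,0],"hand":-0.5},
    {"dr":[0,0,0],"offset":[0,0,0],"hand":-0.3},
    {"dr":[0,0,0],"offset":[0,0,0],"hand":-0.3},
    {"dr":[0,0,0],"offset":[0,0,-0.1],"hand":-0.3},
    {"dr":[0,0,0],"offset":[0,0,-0.3],"hand":-0.2},
    {"dr":[0,0,0],"offset":[0,0,-0.3],"hand":0},
    {"dr":[0,0,0],"offset":[0,0,0],"hand":0}
  ]
}}

```text
time_s: 10.05
eef_pos: [440.9, 389.8, 109.5]
ee_rot: [0.003, 0.707, 0.707, 0.009]
force: [0.4, -0.3, 0.9]
grip_width: 0.499
grip_force: 0.0
```

```bash
python3 - <<'E'
from h import *
plan(down(1.442),(400,330,260),(400,-280,260),(467,-376,150)); snap('wrist','w4')
E
```

```text
t 10.05 pos [440.9 389.8 109.5] j [ 0.53  0.56  1.47 -0.    1.1   0.53] w 0.499 F [ 0.4 -0.3  0.9]
 rot [ 0.02  -0.012  0.162] rows 1 [ 0.0202 -0.0124  0.1625]
 mv [-0.538 -0.274 -1.254] rows 4 [-0.1345 -0.0686 -0.3135] -> [400 330 260]
 mv [-5.041  0.653  0.   ] rows 14 [-0.3601  0.0466  0.    ] -> [ 400 -280  260]
 mv [-0.722  0.656  0.917] rows 4 [-0.1804  0.1641  0.2292] -> [ 467 -376  150]
```

View pics/w4.png

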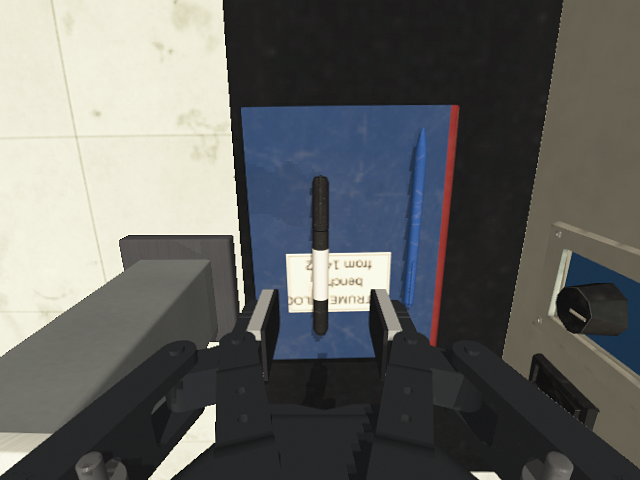

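Marker lies flat on the cover, (320,178) to (320,335), parallel to the pen. On to the pipette.

>>> {"fn": "arm_command", "kwargs": {
  "increments": [
    {"dr":[0.02,-0.012,0.162],"offset":[0,0,0],"hand":0},
    {"dr":[0,0,0],"offset":[-0.135,-0.069,-0.313],"hand":0},
    {"dr":[0,0,0],"offset":[-0.135,-0.069,-0.313],"hand":0},
    {"dr":[0,0,0],"offset":[-0.135,-0.069,-0.313],"hand":0},
    {"dr":[0,0,0],"offset":[-0.135,-0.069,-0.313],"hand":0},
    {"dr":[0,0,0],"offset":[-0.36,0.047,0],"hand":0},
    {"dr":[0,0,0],"offset":[-0.36,0.047,0],"hand":0},
    {"dr":[0,0,0],"offset":[-0.36,0.047,0],"hand":0}
  ]
}}

```text
time_s: 10.9
eef_pos: [398.3, 197.0, 254.7]
ee_rot: [-0.001, 0.751, 0.661, -0.005]
force: [0.8, -0.6, 0.9]
grip_width: 0.497
grip_force: 0.0
```

>>> {"fn": "arm_command", "kwargs": {
  "increments": [
    {"dr":[0,0,0],"offset":[-0.36,0.047,0],"hand":0.3},
    {"dr":[0,0,0],"offset":[-0.36,0.047,0],"hand":0.3},
    {"dr":[0,0,0],"offset":[-0.36,0.047,0],"hand":0.3},
    {"dr":[0,0,0],"offset":[-0.36,0.047,0],"hand":0.3},
    {"dr":[0,0,0],"offset":[-0.36,0.047,0],"hand":0.3},
    {"dr":[0,0,0],"offset":[-0.36,0.047,0],"hand":0.3},
    {"dr":[0,0,0],"offset":[-0.36,0.047,0],"hand":0.3},
    {"dr":[0,0,0],"offset":[-0.36,0.047,0],"hand":0.3}
  ]
}}

```text
time_s: 11.7
eef_pos: [398.8, -151.8, 256.3]
ee_rot: [-0.002, 0.751, 0.66, -0.005]
force: [0.6, 0.4, 0.8]
grip_width: 0.651
grip_force: 0.0
```

>>> {"fn": "arm_command", "kwargs": {
  "increments": [
    {"dr":[0,0,0],"offset":[-0.36,0.047,0],"hand":0.3},
    {"dr":[0,0,0],"offset":[-0.36,0.047,0],"hand":0.3},
    {"dr":[0,0,0],"offset":[-0.36,0.047,0],"hand":0.3},
    {"dr":[0,0,0],"offset":[0,0,0],"hand":0.3}
  ]
}}

```text
time_s: 12.1
eef_pos: [398.8, -284.6, 255.9]
ee_rot: [-0.002, 0.753, 0.659, -0.005]
force: [0.3, 0.4, 0.8]
grip_width: 0.649
grip_force: 0.0
```

```bash
python3 - <<'E'
from h import *
plan(down(1.442),(466,-376.5,150))
E
```

```text
t 12.1 pos [ 398.8 -284.6  255.9] j [-0.85  0.22  1.55 -0.01  1.37 -0.72] w 0.649 F [0.3 0.4 0.8]
 rot [-0.012  0.006 -0.005] rows 1 [-0.0117  0.0059 -0.0053]
 mv [-0.688  0.654  0.883] rows 4 [-0.1719  0.1635  0.2207] -> [ 466. -376.  150.]
```

>>> {"fn": "arm_command", "kwargs": {
  "increments": [
    {"dr":[-0.012,0.006,-0.005],"offset":[-0.172,0.164,0.22],"hand":0.3},
    {"dr":[0,0,0],"offset":[-0.172,0.164,0.22],"hand":0.3},
    {"dr":[0,0,0],"offset":[-0.172,0.164,0.22],"hand":0.3},
    {"dr":[0,0,0],"offset":[-0.172,0.164,0.22],"hand":0.3},
    {"dr":[0,0,0],"offset":[0,0,0],"hand":0.3}
  ]
}}

```text
time_s: 12.6
eef_pos: [467.0, -372.6, 146.5]
ee_rot: [-0.003, 0.75, 0.661, 0.001]
force: [-0.4, 0.8, 0.0]
grip_width: 0.651
grip_force: 0.0
```

```bash
python3 - <<'E'
from h import *
plan(down(1.442),(466,-376.5,150)); im=snap('wrist','w5');print(ctrl.camera_info('wrist')['t'])
d=np.array([np.cos(1.442),np.sin(1.442),0]);m=np.array([466.4,-371.5,14.5])
for k in(-97,-35,0,34,97.5):print(k,proj('wrist',m+k*d).round())
E
```

```text
t 12.6 pos [ 467.  -372.6  146.5] j [-0.87  0.55  1.38  0.    1.22 -0.74] w 0.651 F [-0.4  0.8  0. ]
 rot [-0.005 -0.006  0.005] rows 1 [-0.0052 -0.0063  0.0046]
 mv [-0.033 -0.004 -0.029] rows 1 [-0.0333 -0.0038 -0.0294] -> [ 466. -376.  150.]
[-509.39238049 -310.78123748  209.61966002]
-97 [[323. 327.]]
-35 [[323. 266.]]
0 [[324. 229.]]
34 [[324. 190.]]
97.5 [[324. 109.]]
```

View pics/w5.png

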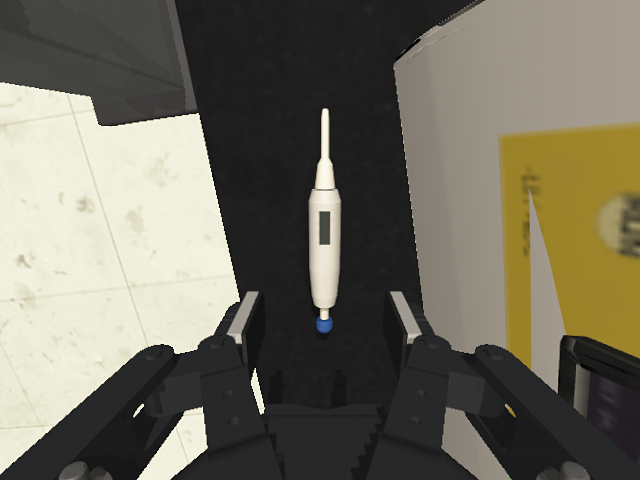

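Loose pipette at cols 308–341, tip (324,109) and button end (324,332), which matches the estimate. Descending.

>>> {"fn": "arm_command", "kwargs": {
  "increments": [
    {"dr":[-0.005,-0.006,0.005],"offset":[-0.033,-0.004,0.2],"hand":0.1},
    {"dr":[0,0,0],"offset":[0,0,0.3],"hand":0.1},
    {"dr":[0,0,0],"offset":[0,0,0.3],"hand":0.1},
    {"dr":[0,0,0],"offset":[0,0,0.2],"hand":0.1},
    {"dr":[0,0,0],"offset":[0,0,0],"hand":0.1}
  ]
}}

```text
time_s: 13.15
eef_pos: [465.8, -375.3, 30.3]
ee_rot: [0.002, 0.751, 0.66, 0.0]
force: [-0.5, 0.7, 0.7]
grip_width: 0.55
grip_force: 0.0
```

```bash
python3 - <<'E'
from h import *
plan(down(1.442),(466,-376.5,4.5))
E
```

```text
t 13.15 pos [ 465.8 -375.3   30.3] j [-0.87  0.69  1.48  0.    0.97 -0.75] w 0.55 F [-0.5  0.7  0.7]
 rot [0.003 0.003 0.001] rows 1 [0.0032 0.0026 0.0008]
 mv [-0.01   0.003  0.215] rows 1 [-0.0101  0.0027  0.2147] -> [ 466. -376.    4.]
```

>>> {"fn": "arm_command", "kwargs": {
  "increments": [
    {"dr":[0,0,0],"offset":[-0.01,0,0.1],"hand":0.1},
    {"dr":[0,0,0],"offset":[0,0,0.09],"hand":0.1},
    {"dr":[0,0,0],"offset":[0,0,0],"hand":0.1},
    {"dr":[0,0,0],"offset":[0,0,0],"hand":0.1}
  ]
}}

```text
time_s: 13.55
eef_pos: [467.1, -378.7, 9.6]
ee_rot: [0.004, 0.751, 0.66, -0.0]
force: [0.1, 0.1, 0.5]
grip_width: 0.549
grip_force: 0.0
```

>>> {"fn": "arm_command", "kwargs": {
  "increments": [
    {"dr":[0,0,0],"offset":[0.015,0.005,0.04],"hand":0.1},
    {"dr":[0,0,0],"offset":[0,0,0],"hand":0.1},
    {"dr":[0,0,0],"offset":[0,0,0],"hand":-1},
    {"dr":[0,0,0],"offset":[0,0,0],"hand":-1},
    {"dr":[0,0,0],"offset":[0,0,0],"hand":-1},
    {"dr":[0,0,0],"offset":[0,0,0],"hand":-1},
    {"dr":[0,0,0],"offset":[0,0,0],"hand":-1},
    {"dr":[0,0,0],"offset":[0,0,0],"hand":-1}
  ],
  "grip_force": 45
}}

```text
time_s: 14.35
eef_pos: [467.9, -377.0, 4.6]
ee_rot: [0.004, 0.751, 0.66, -0.0]
force: [0.2, 0.1, 3.8]
grip_width: 0.289
grip_force: 44.5
```

```bash
python3 - <<'E'
from h import *
plan(down(1.442),(466,-376.5,100),(420,-300,260),(420,40,260))
print(ctrl.sense()['grip_force'])
E
```

```text
t 14.35 pos [ 467.9 -377.     4.6] j [-0.87  0.73  1.48  0.    0.92 -0.74] w 0.289 F [0.2 0.1 3.8]
 rot [0.008 0.007 0.   ] rows 1 [0.0082 0.0072 0.0002]
 mv [ 0.002 -0.016 -0.795] rows 3 [ 0.0008 -0.0054 -0.2649] -> [ 466. -376.  100.]
 mv [ 0.583 -0.462 -1.333] rows 5 [ 0.1166 -0.0924 -0.2667] -> [ 420 -300  260]
 mv [ 2.81  -0.364  0.   ] rows 8 [ 0.3512 -0.0455  0.    ] -> [420  40 260]
44.47003282606602
```

>>> {"fn": "arm_command", "kwargs": {
  "increments": [
    {"dr":[0,0,0],"offset":[0,0,-0.2],"hand":-1},
    {"dr":[0,0,0],"offset":[0,0,-0.3],"hand":-1},
    {"dr":[0,0,0],"offset":[0,0,-0.3],"hand":-1},
    {"dr":[0,0,0],"offset":[0.117,-0.092,-0.267],"hand":-1},
    {"dr":[0,0,0],"offset":[0.117,-0.092,-0.267],"hand":-1},
    {"dr":[0,0,0],"offset":[0.117,-0.092,-0.267],"hand":-1},
    {"dr":[0,0,0],"offset":[0.117,-0.092,-0.267],"hand":-1},
    {"dr":[0,0,0],"offset":[0.117,-0.092,-0.267],"hand":-1}
  ]
}}

```text
time_s: 15.15
eef_pos: [420.0, -297.9, 260.6]
ee_rot: [0.004, 0.751, 0.66, -0.0]
force: [0.0, -0.5, 0.1]
grip_width: 0.297
grip_force: 44.6
```

>>> {"fn": "arm_command", "kwargs": {
  "increments": [
    {"dr":[0,0,0],"offset":[0.35,-0.046,0],"hand":-1},
    {"dr":[0,0,0],"offset":[0.35,-0.046,0],"hand":-1},
    {"dr":[0,0,0],"offset":[0.35,-0.046,0],"hand":-1},
    {"dr":[0,0,0],"offset":[0.35,-0.046,0],"hand":-1},
    {"dr":[0,0,0],"offset":[0.35,-0.046,0],"hand":-1},
    {"dr":[0,0,0],"offset":[0.35,-0.046,0],"hand":-1},
    {"dr":[0,0,0],"offset":[0.35,-0.046,0],"hand":-1},
    {"dr":[0,0,0],"offset":[0.35,-0.046,0],"hand":-1}
  ]
}}

```text
time_s: 15.95
eef_pos: [419.5, 41.9, 257.5]
ee_rot: [0.004, 0.751, 0.66, -0.0]
force: [0.7, -0.2, -0.3]
grip_width: 0.293
grip_force: 44.6
```

```bash
python3 - <<'E'
from h import *
plan(RP,dk(6,0,150),dk(6,0,60),dk(6,0,13))
print(ctrl.sense()['grip_force'])
E
```

```text
t 15.95 pos [419.5  41.9 257.5] j [-0.18  0.06  1.74 -0.01  1.34 -0.05] w 0.293 F [ 0.7 -0.2 -0.3]
 rot [-0.549 -0.495 -2.048] rows 13 [-0.0422 -0.0381 -0.1575]
 mv [-0.429 -0.005  1.023] rows 3 [-0.1429 -0.0018  0.3411] -> [525.  36. 177.]
 mv [-0.    0.    0.75] rows 2 [-0.     0.     0.375] -> [570.  34.  99.]
 mv [-0.     0.     0.392] rows 2 [-0.      0.      0.1958] -> [594.  33.  58.]
44.5815646648407
```

>>> {"fn": "arm_command", "kwargs": {
  "increments": [
    {"dr":[-0.0422,-0.0381,-0.1575],"offset":[0,0,0],"hand":-1},
    {"dr":[-0.0422,-0.0381,-0.1575],"offset":[0,0,0],"hand":-1},
    {"dr":[-0.0422,-0.0381,-0.1575],"offset":[0,0,0],"hand":-1},
    {"dr":[-0.0422,-0.0381,-0.1575],"offset":[0,0,0],"hand":-1},
    {"dr":[-0.0422,-0.0381,-0.1575],"offset":[0,0,0],"hand":-1},
    {"dr":[-0.0422,-0.0381,-0.1575],"offset":[0,0,0],"hand":-1},
    {"dr":[-0.0422,-0.0381,-0.1575],"offset":[0,0,0],"hand":-1},
    {"dr":[-0.0422,-0.0381,-0.1575],"offset":[0,0,0],"hand":-1}
  ]
}}

```text
time_s: 16.75
eef_pos: [419.7, 40.4, 257.4]
ee_rot: [0.174, 0.335, 0.926, -0.004]
force: [-0.3, 0.2, -1.5]
grip_width: 0.296
grip_force: 44.6
```

>>> {"fn": "arm_command", "kwargs": {
  "increments": [
    {"dr":[-0.0422,-0.0381,-0.1575],"offset":[0,0,0],"hand":-1},
    {"dr":[-0.0422,-0.0381,-0.1575],"offset":[0,0,0],"hand":-1},
    {"dr":[-0.0422,-0.0381,-0.1575],"offset":[0,0,0],"hand":-1},
    {"dr":[-0.0422,-0.0381,-0.1575],"offset":[0,0,0],"hand":-1},
    {"dr":[-0.0422,-0.0381,-0.1575],"offset":[0,0,0],"hand":-1},
    {"dr":[0,0,0],"offset":[0,0,0],"hand":-1}
  ]
}}

```text
time_s: 17.35
eef_pos: [419.3, 39.9, 257.2]
ee_rot: [0.258, 0.023, 0.966, -0.006]
force: [-0.4, 0.0, -0.9]
grip_width: 0.297
grip_force: 44.6
```

```bash
python3 - <<'E'
from h import *
plan(RP,dk(6,0,150),dk(6,0,60),dk(6,0,13))
E
```

```text
t 17.35 pos [419.3  39.9 257.2] j [-0.25 -0.23  2.09  0.14  0.77 -1.85] w 0.297 F [-0.4  0.  -0.9]
 rot [-0.    -0.001  0.001] rows 1 [-0.0002 -0.0007  0.0006]
 mv [-0.43   0.011  1.021] rows 3 [-0.1435  0.0038  0.3404] -> [525.  36. 177.]
 mv [-0.    0.    0.75] rows 2 [-0.     0.     0.375] -> [570.  34.  99.]
 mv [-0.     0.     0.392] rows 2 [-0.      0.      0.1958] -> [594.  33.  58.]
```

>>> {"fn": "arm_command", "kwargs": {
  "increments": [
    {"dr":[0,0,0],"offset":[-0.15,0.004,0.34],"hand":-1},
    {"dr":[0,0,0],"offset":[-0.15,0.004,0.34],"hand":-1},
    {"dr":[0,0,0],"offset":[-0.155,0.004,0.34],"hand":-1},
    {"dr":[0,0,0],"offset":[0,0,0.25],"hand":-1},
    {"dr":[0,0,0],"offset":[0,0,0.25],"hand":-1},
    {"dr":[0,0,0],"offset":[0,0,0.2],"hand":-1},
    {"dr":[0,0,0],"offset":[0,0,0],"hand":-1}
  ]
}}

```text
time_s: 18.05
eef_pos: [569.9, 34.7, 103.2]
ee_rot: [0.256, 0.025, 0.966, -0.006]
force: [0.3, -1.2, -0.8]
grip_width: 0.297
grip_force: 44.6
```

```bash
python3 - <<'E'
from h import *
plan(RP,dk(9,0,60),dk(9,0,20),dk(9,0,14))
snap('wrist','w6'); 
for p in [(35.5,104,22),(35.5,-104,22),(-17.5,104,22),(97,66,23.5),(97,-66,23.5),(100,0,56+9.9)]: print(p,proj('wrist',dk(*p)).round())
E
```

```text
t 18.05 pos [569.9  34.7 103.2] j [-0.17  0.36  1.92  0.18  0.36 -1.84] w 0.297 F [ 0.3 -1.2 -0.8]
 rot [ 0.001 -0.007 -0.005] rows 1 [ 0.0007 -0.0073 -0.0049]
 mv [-0.01  -0.007  0.032] rows 1 [-0.0101 -0.0071  0.0321] -> [573.  34. 100.]
 mv [ 0.    -0.     0.333] rows 1 [ 0.     -0.      0.3333] -> [593.  33.  66.]
 mv [-0.    0.    0.05] rows 1 [-0.    0.    0.05] -> [596.  33.  61.]
(35.5, 104, 22) [[486. 307.]]
(35.5, -104, 22) [[159. 308.]]
(-17.5, 104, 22) [[499. 227.]]
(97, 66, 23.5) [[419. 389.]]
(97, -66, 23.5) [[227. 389.]]
(100, 0, 65.9) [[323. 447.]]
```

View pics/w6.png

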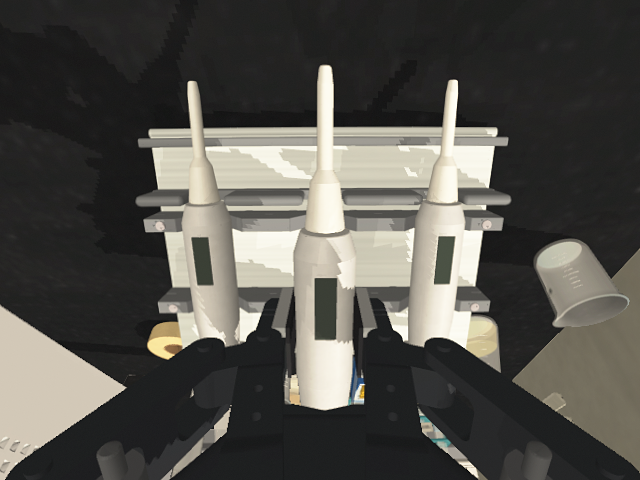

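Held pipette is centred: its tip is at (325,66), between the neighbours' tips at (192,82) and (454,82). Next I'll check its position along the slope.

```bash
python3 - <<'E'
from h import *
s=ctrl.sense();z=(DR.T@(np.array(s['eef_pos'])-DT));print(z.round(1))
for x in(-100,-95,-90): print(x,proj('wrist',dk(x,0,z[2]+9.9)).round(1))
print(proj('wrist',dk(-97.5,66,23.5)),proj('wrist',dk(-97.5,-66,23.5)))
E
```

```text
[ 8.8  0.9 65.4]
-100 [[320.3  43.7]]
-95 [[320.4  59. ]]
-90 [[320.5  74. ]]
[[450.4281871   76.53256536]] [[192.39310898  77.50116254]]
```

>>> {"fn": "arm_command", "kwargs": {
  "increments": [
    {"dr":[0,-0.007,-0.005],"offset":[0,-0.012,0.13],"hand":-1},
    {"dr":[0,0,0],"offset":[0,0,0.13],"hand":-1},
    {"dr":[0,0,0],"offset":[0,0,0.1],"hand":-1},
    {"dr":[0,0,0],"offset":[0,0,0],"hand":-1}
  ]
}}

```text
time_s: 18.5
eef_pos: [592.0, 32.0, 68.8]
ee_rot: [0.261, 0.022, 0.965, -0.007]
force: [-0.2, -0.1, -0.5]
grip_width: 0.292
grip_force: 44.6
```

```bash
python3 - <<'E'
from h import *
plan(RP,dk(9,0,14))
E
```

```text
t 18.5 pos [592.   32.   68.8] j [-0.17  0.46  1.89  0.23  0.28 -1.9 ] w 0.292 F [-0.2 -0.1 -0.5]
 rot [0.    0.006 0.004] rows 1 [0.0004 0.0061 0.0036]
 mv [0.007 0.007 0.074] rows 1 [0.0067 0.0066 0.0745] -> [596.  33.  61.]
```

>>> {"fn": "arm_command", "kwargs": {
  "increments": [
    {"dr":[0,0.006,0.004],"offset":[0,0.003,0.03],"hand":-1},
    {"dr":[0,0,0],"offset":[0,0,0.02],"hand":-1},
    {"dr":[0,0,0],"offset":[0,0,0],"hand":-1}
  ]
}}

```text
time_s: 18.8
eef_pos: [595.1, 32.1, 64.0]
ee_rot: [0.259, 0.023, 0.965, -0.006]
force: [-0.3, -0.6, -0.4]
grip_width: 0.296
grip_force: 44.6
```

>>> {"fn": "arm_command", "kwargs": {
  "increments": [
    {"dr":[0,0,0],"offset":[0,0,0.012],"hand":-1},
    {"dr":[0,0,0],"offset":[0,0,0],"hand":-1}
  ]
}}

```text
time_s: 19.0
eef_pos: [595.7, 32.0, 62.6]
ee_rot: [0.259, 0.023, 0.966, -0.006]
force: [-0.5, 0.4, -0.8]
grip_width: 0.294
grip_force: 44.6
```

```bash
python3 - <<'E'
from h import *
plan(RP,dk(9,0,14))
E
```

```text
t 19.0 pos [595.7  32.   62.6] j [-0.17  0.47  1.88  0.22  0.27 -1.89] w 0.294 F [-0.5  0.4 -0.8]
 rot [0.    0.001 0.001] rows 1 [0.0001 0.0012 0.0007]
 mv [0.008 0.005 0.014] rows 1 [0.008  0.0047 0.0144] -> [596.  33.  61.]
```

>>> {"fn": "arm_command", "kwargs": {
  "increments": [
    {"dr":[0,0,0],"offset":[0,0,0.01],"hand":-1},
    {"dr":[0,0,0],"offset":[0,0,0.008],"hand":-1},
    {"dr":[0,0,0],"offset":[0,0,0],"hand":-1}
  ]
}}

```text
time_s: 19.3
eef_pos: [596.8, 32.0, 61.1]
ee_rot: [0.259, 0.023, 0.965, -0.006]
force: [-4.7, -0.4, 6.3]
grip_width: 0.298
grip_force: 45.5
```

>>> {"fn": "arm_command", "kwargs": {
  "increments": [
    {"dr":[0,0,0],"offset":[0,0,0.01],"hand":-1},
    {"dr":[0,0,0],"offset":[0,0,0],"hand":-1}
  ]
}}

```text
time_s: 19.5
eef_pos: [597.1, 32.0, 60.8]
ee_rot: [0.259, 0.023, 0.965, -0.006]
force: [-16.9, -1.8, 20.5]
grip_width: 0.297
grip_force: 47.4
```

Contact on the saddles. Release gently and retract.

>>> {"fn": "arm_command", "kwargs": {
  "increments": [
    {"dr":[0,0,0],"offset":[0,0,-0.012],"hand":-1},
    {"dr":[0,0,0],"offset":[0,0,0],"hand":-0.25},
    {"dr":[0,0,0],"offset":[0,0,0],"hand":-0.05},
    {"dr":[0,0,0],"offset":[0,0,0],"hand":-0.02},
    {"dr":[0,0,0],"offset":[0,0,-0.1],"hand":-0.02},
    {"dr":[0,0,0],"offset":[0,0,-0.2],"hand":-0.02},
    {"dr":[0,0,0],"offset":[0,0,-0.3],"hand":-0.02},
    {"dr":[0,0,0],"offset":[0,0,-0.3],"hand":-0.02}
  ]
}}

```text
time_s: 20.3
eef_pos: [541.5, 34.6, 155.5]
ee_rot: [0.259, 0.023, 0.966, -0.006]
force: [0.9, -0.0, -0.3]
grip_width: 0.491
grip_force: 0.0
```

>>> {"fn": "arm_command", "kwargs": {
  "increments": [
    {"dr":[0,0,0],"offset":[0,0,-0.3],"hand":-0.02},
    {"dr":[0,0,0],"offset":[0,0,-0.3],"hand":-0.02},
    {"dr":[0,0,0],"offset":[0,0,0],"hand":-0.02}
  ]
}}

```text
time_s: 20.6
eef_pos: [506.5, 36.4, 221.5]
ee_rot: [0.263, 0.023, 0.965, -0.007]
force: [-0.4, -0.9, -1.0]
grip_width: 0.49
grip_force: 0.0
```

```bash
python3 - <<'E'
from h import *
plan(RP,dk(9,0,180)); im=snap('wrist','w7')
print([proj('wrist',dk(-97.5,y,23.5)).round(1).tolist() for y in(66,0,-66)])
# tip rows / button ends by colour, along three columns
hsv=cv2.cvtColor(im,cv2.COLOR_RGB2HSV)
blue=cv2.inRange(hsv,(105,150,60),(125,255,255));n,l,st,ce=cv2.connectedComponentsWithStats(blue)
for i in range(1,n):
    if st[i,4]>40: print('blue',ce[i].round(1),st[i])
w=cv2.inRange(hsv,(0,0,110),(179,80,255))
P=proj('wrist',[dk(-97.5,y,23.5) for y in(66,0,-66)])
for p in P:
    x=int(round(p[0]));sub=w[max(0,int(p[1])-40):int(p[1])+40,x-12:x+13];ys,xs=np.nonzero(sub);print('tip',ys.min()+max(0,int(p[1])-40) if len(ys) else None,(xs[ys<=ys.min()+3].mean()+x-12) if len(ys) else None)
E
```

```text
t 20.6 pos [506.5  36.4 221.5] j [-0.2   0.03  1.96  0.13  0.62 -1.8 ] w 0.49 F [-0.4 -0.9 -1. ]
 rot [-0.001  0.011  0.002] rows 1 [-0.0013  0.0109  0.002 ]
 mv [0.025 0.004 0.15 ] rows 1 [0.0249 0.0044 0.1502] -> [513.  37. 204.]
[[[399.7, 97.4]], [[324.7, 97.1]], [[249.7, 97.3]]]
blue [261.  288.6] [255 283  15  14  84]
blue [323.1 289. ] [317 282  13  14 137]
blue [402.4 298.9] [381 283  38  29 359]
blue [235.9 302.3] [216 293  35  18 297]
blue [359.3 302.2] [349 295  20  15 260]
blue [359.5 315.3] [351 314  17   4  60]
blue [415.7 318.3] [409 316  12  10  54]
tip 96 400.36842105263156
tip 94 325.57142857142856
tip 96 250.6190476190476
```

```bash
python3 -c "
from h import *
print(ctrl.finish_job())"
```

```text
the job is handed in; nothing more can be done
None
```

The job is handed in at about 20.7 s on the robot clock: the marker lies lengthways on the log book, and the pipette is seated in the middle place with its tip down the slope, level with its neighbours to about 2 mm; the hand-in returned no verdict.

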